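Index the honing turntable and clip in the stone

TASK

Turn the honing turntable, pushing one of its brass pegs or its rim, until the red line by its empty stone bed stands at the red pointer of the base, and let go. Then take the small stone out of its rack, lay it flat on the open bench and let go of it, so that you can take it again by its long sides and mount it in the empty bed: one end hooked under the brass lip, the other lowered until the stone lies flat on the bed. Leave the stone released and the line still at the pointer, and do not disturb or tip over the oil can, the wax tin or the pencil.

Things in the scene. Friction and masses are not known exactly. Their poses are not given: they have to be found in the camera images.
- turntable_base: Fixed round dark wood base, 230 mm across, 13 mm high. Origin: centre of its underside, on the vertical axis of the turntable. Its -x axis points from the centre to the red pointer (a white block 16 mm wide, 13 mm high, reaching 130 mm from the axis, with a 6 mm wide red ridge on it up to 23 mm).
- turntable (a joint): Angle of the disc in its base (rad), counter-clockwise from above positive; turns freely through whole turns. Light friction (0.1 N m): it stays where left but yields to sideways pushes. At 0 or any multiple of 2 pi the empty bed and its red line stand at the pointer.
- hub (a point): Centre of the disc top, on the axis, 26 mm above the bench; a hub cap of radius 11 mm stands 6 mm above it. The disc is pale plywood, 200 mm across; it carries two clip holders, lips at the hub (one empty, the other with a fixed dark stone) and two brass pegs.
- disc_line (a point): Top end of the red line on the rim of the disc, beside the outer end of the empty bed, 100 mm from the axis, 26 mm above the bench.
- index_mark (a point): Top of the red pointer ridge on the base, 110 mm from the axis, 23 mm above the bench.
- bed (a point): Middle of the floor of the empty bed, 55 mm from the axis, 34 mm above the bench, 8 mm above the disc. Axes turn with the disc: +x points to the axis, z up. Floor 28 mm wide. The end wall at the hub end has its face at x = +33.25 mm; at the rim end a ridge 6 mm high and 6 mm thick begins at x = -33.25 mm. The long sides are open except for two cheeks beside the lip.
- lip (a point): Middle of the free edge of the empty bed's brass lip, at its underside: bed x = +25.25 mm, 19 mm above the bed floor (lip top 24 mm); the lip runs from there 8 mm to the end wall. Two cheeks up to the lip, bed x = 21.5 to 33.5 mm, stand 40 mm apart. The stone goes in only tilted: hub end down under the lip, rim end then swung down behind the ridge.
- peg_a (a point): Top of one upright brass peg (12 mm across, 44 mm tall above the disc), 86 mm from the axis, 90 degrees clockwise (from above) from the empty bed; its top is 70 mm above the bench.
- peg_b (a point): Top of the other brass peg, alike, 90 degrees counter-clockwise (from above) from the empty bed.
- stone: Loose pocket honing stone, 62 x 34 x 16 mm (x, y, z), 90 g, lower half grey and upper half brick red; origin: centre of its underside. Either end may go under the lip. At the start it lies in the rack, red side up, long axis along the rack's x.
- rack: Fixed pale wood rack 46 x 52 mm; origin: centre of its underside. Floor 12 mm above the bench; two cheeks 6 mm thick along x, 40 mm apart inside, 34 mm high, cover the stone's long sides; the stone sticks out 8 mm beyond the rack at both ends, to be gripped end to end (62 mm). The bench to its left, around x 0.47, y 0.36 m, is always free.
- oil_can: Loose green oil can with long spout, 60 mm across, 145 mm tall; origin: centre of its underside. Bystander.
- wax_tin: Loose flat round tin with yellow top, 72 mm across, 25 mm tall; origin: centre of its underside. Bystander.
- pencil: Loose red pencil, 166 mm long along its y axis, 8 mm thick; origin: underside, mid-length. Bystander, at the near edge of the bench.
There are look-alikes about, which are no part of the job. What is shaped like the stone but green is not meant.

How it is judged:
On the way, in this order (a step that is already met when the one before it is completed fails the run):
1. the red line of the disc stands within 5 mm (sideways) of the pointer, the turntable at rest and let go (y of disc_line in the frame of turntable_base between -0.005 and 0.005 m and x of disc_line in the frame of turntable_base below 0 m and velocity of joint turntable between -0.05 and 0.05 rad/s and contact force between the fingers and turntable_base below 0.1 N), for 0.2 s.
2. the stone lies flat on the bench top, at rest and let go (height (world z) of stone below 0.004 m and angle between stone's own z axis and vertical below 0.1 rad and contact force between the fingers and stone below 0.1 N and linear speed of stone below 0.02 m/s), for 0.2 s.
At the end, for the whole second after the job is handed in: Stone released, at rest, flat on the bed with one end under the lip (5 mm lengthwise, 6 mm sideways, 2.5 mm in height from the middle of the bed; tilt under 0.05, turn under 0.2 rad); the disc's red line within 5 mm sideways of the pointer, turntable at rest (y of disc_line in the frame of turntable_base between -0.005 and 0.005 m and x of disc_line in the frame of turntable_base below 0 m and velocity of joint turntable between -0.05 and 0.05 rad/s and x of stone in the frame of bed between -0.005 and 0.005 m and y of stone in the frame of bed between -0.006 and 0.006 m and z of stone in the frame of bed between -0.0025 and 0.0025 m and angle between the z axis of stone and the z axis of bed, either way round below 0.05 rad and angle between the x axis of stone and the x axis of bed, either way round below 0.2 rad and linear speed of stone below 0.02 m/s and contact force between the fingers and stone below 0.1 N); the robot touches nothing.
It fails at once if the oil can is moved more than 30 mm (distance of oil_can from where it was at the start of the episode above 0.03 m).
It fails at once if the wax tin is moved more than 30 mm (distance of wax_tin from where it was at the start of the episode above 0.03 m).
It fails at once if the pencil is moved more than 30 mm (distance of pencil from where it was at the start of the episode above 0.03 m).
It fails at once if the oil can is tipped over (angle between oil_can's own z axis and vertical above 0.5 rad).
It also fails if it takes over 67 s, if anything falls off the work surface, if the arm or the gripper's body presses on something with over 40 N, if the wrist force passes 120 N, or if a joint passes its speed limit or range.

ROBOT

A 6-joint arm with a two-finger parallel gripper is mounted at the origin on a cart in front of the work surface, level with it; the furniture and walls round the work are solid. World frame = base frame: x ahead of the robot, y to its left, z up, the work surface at z = 0. Lengths are in m, angles in rad, forces in N, time in s.
With the tool pointing down it reaches from about 0.35 to 0.775 m from the base axis. Payload 7.3 kg.
Tool frame: the origin (TCP) lies on the mounting face of the last link; the fingertips stand 178 mm ahead of it and the grasp point (between the pads) lies 159 mm ahead of it (robot.grip_depth is the distance from the TCP to the grasp point, in m); z points along the fingers, y is the line along which they close (so a half turn about z gives the same grasp; the last joint's range is limited). The gripper opens to 92 mm and grips with 3 to 60 N. Pads are 19 mm wide; open, the fingers measure 130 mm over their backs; the gripper's body (75 mm by 190 mm) begins 47 mm behind the grasp point.
Start: joints at [1.197, 0.342, 1.524, -0, 1.275, -0.146], TCP at [0.119, 0.511, 0.405] pointing down, gripper open.
Joint ranges: [-2.53, 2.53], [-0.77, 2.02], [0.04, 2.7], [-1, 4.14], [0.28, 2.66], [-3.11, 3.11]. Speed limits (rad/s): [2.57, 2.57, 3.14, 3.14, 3.14, 3.14].

INTERFACE

Orientations are given as [roll, pitch, yaw] about the fixed x, y, z axes, in that order (R = Rz(yaw) Ry(pitch) Rx(roll)).
In Python, from cell import observe, cams, robot, models gives the robot as it stands.
- The arm moves only by the shell command python3 -m jog 'ROWS' [FORCE]. ROWS is JSON, a list of rows, each a list of 3 entries, a list of its own where there are three numbers: the shift along the tool's x, y, z each as a share of 0.4 m, from -1 to 1, then the turn about the tool's z as a share of pi rad, from -1 to 1, then the closure, from 0 (fully open) to 1 (shut). In form: [[[x, y, z], turn, jaw], ...]. A call has 1 to 12 rows; each row is the pose to reach, as a shift and turn from the pose commanded when the call began, along the tool's axes at that moment, turning the shorter way round; what a row does not reach only later rows make up. A row lasts 1/8 s, in which the tool goes at most 62.5 mm and 10.7 degrees, less where a joint would pass 70% of its speed; a pose out of reach is approached as far as the arm can. A call with a number of a shift or a turn outside -1 to 1 is refused whole. A call with a gripper value outside its range is refused whole. The fingers move at their own pace and stop on an object; FORCE is the grip in N (left out, the last holds). Time passes only in rows, so rows that repeat a pose let the fingers close. It gives the time, the measured TCP pose, the force, the opening and the grip force at its end, in the units of the state.
- observe(): the state, without advancing time (a new reading comes with each control period).
- cams.read_camera(name): name is "side" or "top" or "wrist"; returns the picture (480x640x3 uint8, red, green, blue); there is no depth.
- cams.camera_model(name): a dict with "camera_matrix" (3x3 intrinsics, pixels), "k1" (the pictures are not rectified: a ray, as slopes to the right and down, at radius r is drawn at 1 + k1 r^2 times it, then the intrinsics apply), "pose" (4x4, takes a point from camera to world coordinates). Camera axes: x right, y down, z forward; pixel columns grow to the right and rows downward; lengths in m; the calibration is good to about 2 mm. A picture is of the moment at which its call begins: read the wrist's pose just before it. camera_model takes no time and is no camera call; for the wrist camera it gives the pose at the moment of the call.
- robot.hand_in(): hands the job in; it is judged then, once.
Trained networks look in the newest picture that a camera, given by its name, has taken for a name from the list of things; names that differ only in an ending like _2 or _b are one class to them, and where a whole thing is asked for, a point or a joint stands for the part that bears it (a point fixed in the world has none). Each returns a list of dicts, best first, with "confidence" (0 to 1); they miss things now and then, are a little off and sometimes report something else, mostly with a low value. They report only what shows in the picture. A call takes as long as a camera call. They do not tell look-alikes from the thing itself.
- models.find_in(target, camera): "position" ([x, y, z] in m, in world coordinates, good to about 4 mm: the middle of the surface that is visible of it).
- models.pinpoint(target, camera): "position" ([x, y, z] in m, in world coordinates, good to about 4 mm: a listed point, or the origin of a listed thing).
The state is a dict: "time": time; "qpos": joint angles; "qvel": joint speeds; "joint_efforts": joint torques, N m; "tool_pos": TCP position; "tool_rot": TCP orientation; "contact_force": force on the tool from outside, world axes, zero at the start; "torque": the same for the moment, N m; "opening": finger opening in m; "grip_force": force on a finger pad.
Only numpy, scipy, OpenCV 4.12 (cv2) and the standard library are available. Lean on these libraries where they do the work, as an engineer would, in place of code of your own. Each camera call takes 0.05 s, during which the arm holds its last target. There are 200 camera calls.

## Working session

There is one attempt and no reset: what is moved stays moved. The work goes in short steps, Python scripts to look and compute and a shell command to move; the robot and the scene stay as the last step left them, time stands still between calls to the robot, and variables do not carry over. Pictures are saved under pics/ and viewed, at most 10 in all, crops included, and the job is handed in when it is done.

```bash
mkdir -p pics; ls
cat > h.py <<'E'
import numpy as np, cv2
from cell import observe, cams, robot, models
from scipy.spatial.transform import Rotation as R
def pix(cam,P):
    m=cams.camera_model(cam);T=np.linalg.inv(m["pose"]);p=T[:3,:3]@np.array(P)+T[:3,3]
    s=p[:2]/p[2];s=s*(1+m["k1"]*(s@s));K=np.array(m["camera_matrix"]);return (K@[s[0],s[1],1])[:2]
def ray(cam,uv,z,m=None):
    m=m or cams.camera_model(cam);K=np.array(m["camera_matrix"]);d=np.linalg.inv(K)@[uv[0],uv[1],1];s=d[:2].copy()
    for _ in range(20): s=d[:2]/(1+m["k1"]*(s@s))
    T=np.array(m["pose"]);r=T[:3,:3]@[s[0],s[1],1];return T[:3,3]+r*(z-T[2,3])/r[2]
def snap(cam,name):
    im=cams.read_camera(cam);cv2.imwrite(f"pics/{name}.png",cv2.cvtColor(im,cv2.COLOR_RGB2BGR));return im
def Rt(): return R.from_euler("xyz",observe()["tool_rot"]).as_matrix()
E
python3 - <<'E'
from h import *
o=observe();print(o["time"],o["tool_pos"],o["tool_rot"],o["opening"])
a=snap("top","top0");
for n in ["hub","disc_line","index_mark","peg_a","bed","lip","stone","rack","oil_can","wax_tin","pencil"]:
    print(n,[(np.round(d["position"],3).tolist(),round(d["confidence"],2)) for d in models.pinpoint(n,"top")[:4]])
b=snap("side","side0")
for n in ["hub","disc_line","index_mark","peg_a","bed","stone","rack"]:
    print(n,[(np.round(d["position"],3).tolist(),round(d["confidence"],2)) for d in models.pinpoint(n,"side")[:4]])
print(np.round(cams.camera_model("top")["pose"],3),np.round(cams.camera_model("side")["pose"],3),observe()["time"])
E
```

```text
pics
0.0 [0.118492   0.51131581 0.40405155] [-3.14006830e+00 -2.22775554e-04  2.91377807e+00] 0.09160765679156055
hub [([0.497, -0.159, 0.072], 0.67)]
disc_line [([0.618, -0.11, 0.026], 0.83)]
index_mark [([0.418, -0.106, 0.019], 0.56)]
peg_a [([0.5, -0.16, 0.07], 0.98), ([0.547, 0.008, 0.067], 0.57)]
bed [([0.577, -0.088, 0.034], 0.9)]
lip [([0.552, -0.085, 0.052], 0.91), ([0.352, 0.141, 0.004], 0.52)]
stone [([0.586, 0.527, 0.003], 0.82), ([0.496, 0.221, 0.014], 0.79), ([0.464, 0.527, -0.002], 0.59), ([0.42, -0.105, 0.019], 0.38)]
rack [([0.499, 0.217, 0.004], 0.59), ([0.549, 0.011, 0.069], 0.43), ([0.55, -0.086, 0.053], 0.27)]
oil_can [([0.642, 0.32, -0.005], 0.94)]
wax_tin [([0.429, -0.299, 0.002], 0.55)]
pencil [([0.354, 0.144, 0.001], 0.73)]
hub [([0.524, -0.077, 0.024], 0.78)]
disc_line [([0.621, -0.105, 0.026], 0.57)]
index_mark [([0.418, -0.106, 0.023], 0.85)]
peg_a [([0.55, 0.011, 0.068], 0.93), ([0.498, -0.157, 0.067], 0.89)]
bed [([0.571, -0.095, 0.03], 0.78)]
stone [([0.466, 0.525, 0.002], 0.75), ([0.586, 0.526, 0.003], 0.53), ([0.494, 0.214, 0.011], 0.46), ([0.493, -0.16, 0.067], 0.35)]
rack [([0.498, 0.216, -0.002], 0.65)]
[[-0.017 -0.988  0.151  0.352]
 [-1.     0.017 -0.     0.112]
 [-0.002 -0.151 -0.989  1.137]
 [ 0.     0.     0.     1.   ]] [[ 0.905 -0.224  0.361  0.012]
 [-0.425 -0.471  0.773 -0.94 ]
 [-0.003 -0.853 -0.522  0.747]
 [ 0.     0.     0.     1.   ]] 1.0
```

View pics/top0.png

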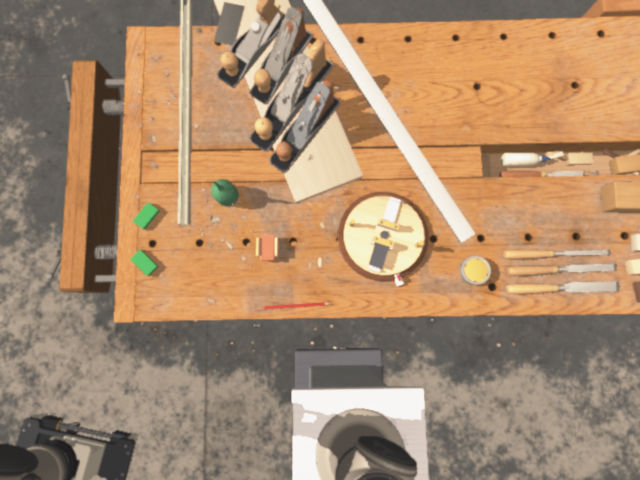

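View pics/side0.png

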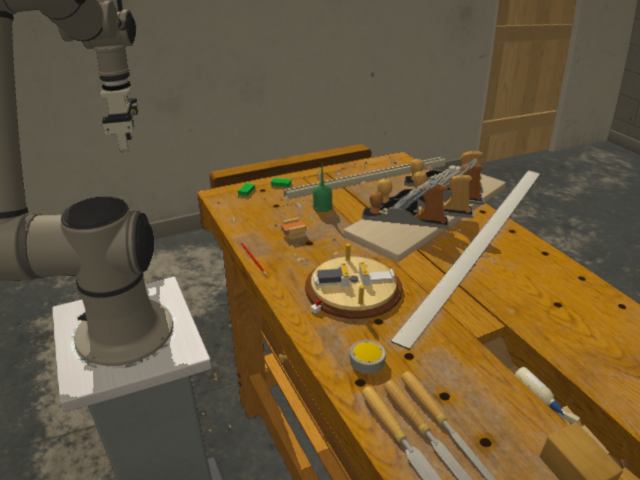

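The empty bed is at about (393,210) and the pointer at (398,280). The rack with the red stone is at (267,247), and the green blocks on the left are decoys. From the peg midpoint the hub is at about (0.524,-0.076). The line is at -18.5° and the pointer at 196°, so the disc needs about 145° clockwise. I'll grip peg_a and carry it around.

```bash
cat >> h.py <<'E'
def plan(wps):
    """wps: grasp-point (x,y,z,yaw_deg) -> printed rows in jog units"""
    o=observe();M=Rt();p=np.array(o["tool_pos"]);psi=np.arctan2(M[1,0],M[0,0])
    for x,y,z,w in wps:
        d=M.T@(np.array([x,y,z+robot.grip_depth])-p)/0.4
        t=-(np.radians(w)-psi);t=(t+np.pi)%(2*np.pi)-np.pi
        print(np.round(d,3).tolist(),round(t/np.pi,3))
E
python3 - <<'E'
from h import *
plan([(0.30,0.18,0.24,120),(0.497,-0.158,0.16,71.5)])
E
```

```text
[-0.629, -0.705, 0.014] 0.261
[-1.3, -1.417, 0.214] 0.53
```

```bash
python3 -m jog '[[[-0.629,-0.705,0.014],0.261,0],[[-0.629,-0.705,0.014],0.261,0],[[-0.629,-0.705,0.014],0.261,0],[[-0.629,-0.705,0.014],0.261,0],[[-0.629,-0.705,0.014],0.261,0],[[-0.629,-0.705,0.014],0.261,0],[[-0.629,-0.705,0.014],0.261,0]]'
python3 - <<'E'
from h import *
print(observe()["qpos"]);plan([(0.497,-0.158,0.16,71.5)])
E
```

```text
time: 1.88
tool_pos: [0.3017, 0.1766, 0.3993]
tool_rot: [3.141, 0.001, 2.086]
contact_force: [-0.1, 0.6, 0.4]
opening: 0.0916
grip_force: 0.0
[ 3.09646157e-01  1.76217986e-02  1.94997946e+00 -7.07241211e-04
  1.17303868e+00 -2.04789810e-01]
[-0.968, 0.013, 0.201] 0.267
```

```bash
python3 -m jog '[[[-0.968,0.013,0.2],0.267,0],[[-0.968,0.013,0.2],0.267,0],[[-0.968,0.013,0.2],0.267,0],[[-0.968,0.013,0.2],0.267,0],[[-0.968,0.013,0.2],0.267,0],[[-0.968,0.013,0.2],0.267,0],[[-0.968,0.013,0.2],0.267,0],[[-0.968,0.013,0.2],0.267,0]]'
python3 - <<'E'
from h import *
o=observe();print(o["qpos"])
im=snap("wrist","w1")
for n in ["hub","disc_line","index_mark","peg_a","bed"]:
    print(n,[(np.round(d["position"],4).tolist(),round(d["confidence"],2)) for d in models.pinpoint(n,"wrist")[:3]])
E
```

```text
time: 2.88
tool_pos: [0.4982, -0.1525, 0.3184]
tool_rot: [-3.14, -0.001, 1.255]
contact_force: [-0.4, 0.2, 0.2]
opening: 0.0916
grip_force: 0.0
[-4.44414499e-01  4.21814167e-01  1.66000043e+00  5.20387363e-04
  1.06136574e+00 -1.28577461e-01]
hub [([0.5239, -0.075, 0.0271], 0.76), ([0.4234, -0.1083, 0.0204], 0.64)]
disc_line [([0.6166, -0.1092, 0.0281], 0.67)]
index_mark [([0.4183, -0.1131, 0.0171], 0.55)]
peg_a [([0.4959, -0.1544, 0.0704], 0.95)]
bed [([0.5782, -0.0958, 0.0331], 0.72)]
```

View pics/w1.png

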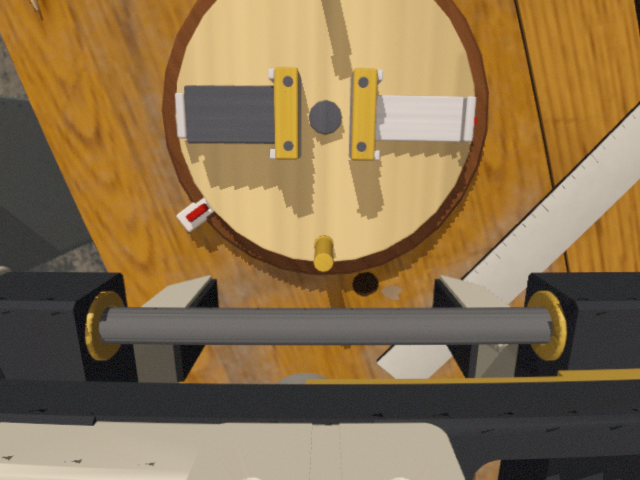

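The wrist view shows the hub cap at (325,117), the pointer ridge around (197,212), the red line at (476,121) and the peg_a top at about (324,262). I'll check these against the calibration.

Run:
```python
from h import *
im=cv2.imread("pics/w1.png");h=cv2.cvtColor(im,cv2.COLOR_BGR2HSV)
red=((h[...,0]<6)|(h[...,0]>174))&(h[...,1]>190)&(h[...,2]>90)
n,l,s,c=cv2.connectedComponentsWithStats(red.astype(np.uint8))
for i in range(1,n):
    if s[i,4]>12: print(s[i],c[i],ray("wrist",c[i],0.026),ray("wrist",c[i],0.023))
H=ray("wrist",(325,117),0.032);L=ray("wrist",(476,121),0.024);P=ray("wrist",(324,262),0.07)
print(H,L,np.linalg.norm((L-H)[:2]),np.degrees(np.arctan2(*(L-H)[1::-1])),P,np.linalg.norm((P-H)[:2]),np.degrees(np.arctan2(*(P-H)[1::-1])))
plan([(0.4965,-0.1565,0.062,71.5)])
```

```text
[475 117   2   7  14] [475.5 120. ] [ 0.61833431 -0.10646878  0.026     ] [ 0.61943259 -0.10666362  0.023     ]
[187 204  20  17 145] [196.77931034 212.22068966] [ 0.41753255 -0.10705429  0.026     ] [ 0.41643433 -0.10725554  0.023     ]
[ 0.52285895 -0.0744351   0.032     ] [ 0.61924248 -0.10733661  0.024     ] 0.10184445899295076 -18.847863590438827 [ 0.49553487 -0.15645128  0.07      ] 0.08644800784247147 -108.42574304980067
[-0.013, 0.001, 0.246] 0.003
```

```bash
python3 -m jog '[[[-0.014,0.001,0.2],0,0],[[-0.014,0.001,0.247],0,0],[[-0.014,0.001,0.247],0,0.5],[[-0.014,0.001,0.247],0,0.8],[[-0.014,0.001,0.247],0,1],[[-0.014,0.001,0.247],0,1],[[-0.014,0.001,0.247],0,1],[[-0.014,0.001,0.247],0,1]]' 5
python3 - <<'E'
from h import *
c=np.array([.523,-.0748]);z=observe()["tool_pos"][2]-robot.grip_depth
f=lambda a:(*(c+.0865*np.array([np.cos(np.radians(a)),np.sin(np.radians(a))])),z,a+180)
plan([f(-108.5-144.3*k/15) for k in range(0,16)])
E
```

```text
time: 4.18
tool_pos: [0.4965, -0.1584, 0.2205]
tool_rot: [3.141, -0.0, 1.255]
contact_force: [0.2, -0.4, -0.2]
opening: 0.0363
grip_force: 0.0
[0.003, -0.004, -0.0] 0.002
[0.006, -0.04, -0.0] 0.056
[0.015, -0.075, -0.0] 0.109
[0.03, -0.108, -0.0] 0.163
[0.051, -0.138, -0.0] 0.216
[0.076, -0.164, -0.0] 0.269
[0.105, -0.186, -0.0] 0.323
[0.137, -0.202, -0.0] 0.376
[0.172, -0.213, -0.0] 0.43
[0.208, -0.218, -0.0] 0.483
[0.244, -0.217, -0.0] 0.537
[0.28, -0.21, -0.0] 0.59
[0.313, -0.197, -0.0] 0.644
[0.345, -0.178, -0.0] 0.697
[0.372, -0.155, -0.0] 0.75
[0.396, -0.127, -0.0] 0.804
```

```bash
python3 -m jog '[[[0,0,0],0,1],[[0,0,0],0,1],[[0,0,0],0,1],[[0,0,0],0,1]]'
python3 -m jog '[[[0.006,-0.04,0],0.054,1],[[0.015,-0.075,0],0.107,1],[[0.03,-0.108,0],0.161,1],[[0.051,-0.138,0],0.214,1],[[0.076,-0.164,0],0.267,1],[[0.105,-0.186,0],0.321,1],[[0.137,-0.202,0],0.374,1],[[0.137,-0.202,0],0.374,1]]'
python3 - <<'E'
from h import *
print(observe()["qpos"])
c=np.array([.523,-.0748]);z=observe()["tool_pos"][2]-robot.grip_depth
f=lambda a:(*(c+.0865*np.array([np.cos(np.radians(a)),np.sin(np.radians(a))])),z,a+180)
plan([f(-108.5-144.3*k/15) for k in range(7,16)])
E
```

```text
time: 4.68
tool_pos: [0.4964, -0.1583, 0.2202]
tool_rot: [-3.141, -0.0, 1.255]
contact_force: [-0.6, -0.1, 0.9]
opening: 0.0111
grip_force: 5.0
time: 5.68
tool_pos: [0.4364, -0.0806, 0.2204]
tool_rot: [-3.141, 0.001, 0.083]
contact_force: [-1.9, 1.5, 1.7]
opening: 0.0112
grip_force: 5.0
[-3.55644411e-01  4.56430186e-01  1.96881276e+00  3.91473573e-04
  7.17262289e-01  1.13221962e+00]
[0.001, 0.001, -0.0] 0.003
[0.004, -0.035, 0.0] 0.057
[0.013, -0.07, 0.0] 0.11
[0.029, -0.103, 0.0] 0.164
[0.049, -0.133, 0.0] 0.217
[0.074, -0.159, 0.0] 0.27
[0.103, -0.18, 0.0] 0.324
[0.136, -0.197, 0.0] 0.377
[0.17, -0.208, 0.0] 0.431
```

Works. I'll do the rest of the arc and check before letting go.

```bash
python3 -m jog '[[[0.004,-0.035,0],0.055,1],[[0.013,-0.07,0],0.108,1],[[0.029,-0.103,0],0.162,1],[[0.049,-0.133,0],0.215,1],[[0.074,-0.159,0],0.268,1],[[0.103,-0.18,0],0.322,1],[[0.136,-0.197,0],0.375,1],[[0.17,-0.208,0],0.431,1],[[0.17,-0.208,0],0.431,1],[[0.17,-0.208,0],0.431,1]]'
cat > chk.py <<'E'
from h import *
import sys
cam,name=sys.argv[1:3]
im=snap(cam,name);h=cv2.cvtColor(im,cv2.COLOR_RGB2HSV)
red=((h[...,0]<6)|(h[...,0]>174))&(h[...,1]>170)&(h[...,2]>80)
n,l,s,c=cv2.connectedComponentsWithStats(red.astype(np.uint8))
C=np.array([.523,-.0748])
for i in range(1,n):
    if s[i,4]>8:
        p=ray(cam,c[i],0.024);d=p[:2]-C
        if np.hypot(*d)<.16: print(s[i],c[i].round(1),p.round(4),"r",np.hypot(*d).round(4),"ang",np.degrees(np.arctan2(d[1],d[0])).round(2))
for n in ["hub","disc_line","index_mark","peg_a"]:
    print(n,[(np.round(d["position"],4).tolist(),round(d["confidence"],2)) for d in models.pinpoint(n,cam)[:2]])
E
python3 chk.py wrist w2
```

```text
time: 6.92
tool_pos: [0.4978, 0.0071, 0.2204]
tool_rot: [-3.141, 0.0, -1.269]
contact_force: [0.2, 3.7, 1.7]
opening: 0.0112
grip_force: 5.0
[567  91  35  15 447] [583.9  97.7] [ 0.4164 -0.1069  0.024 ] r 0.1114 ang -163.24
hub [([0.5252, -0.0776, 0.0269], 0.87)]
disc_line [([0.4263, -0.1037, 0.0299], 0.97)]
index_mark [([0.4215, -0.1119, 0.0214], 0.72)]
peg_a []
```

View pics/w2.png

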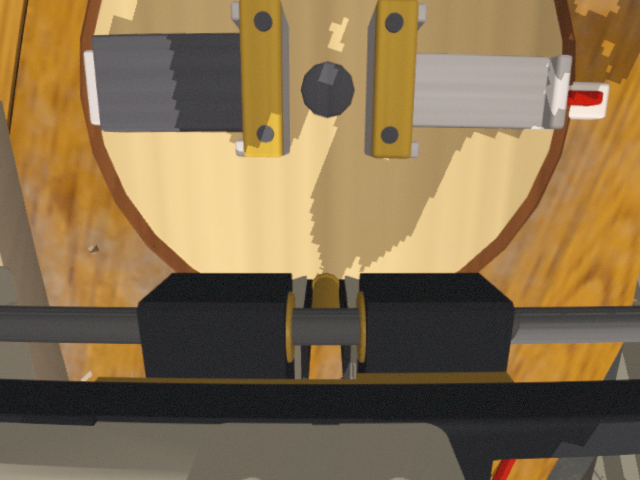

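Run:
```python
from h import *
im=cv2.imread("pics/w2.png");h=cv2.cvtColor(im,cv2.COLOR_BGR2HSV)
red=((h[...,0]<6)|(h[...,0]>174))&(h[...,1]>170)&(h[...,2]>80)
for x in range(566,603,3):
    y=np.where(red[85:112,x])[0]+85
    if len(y): print(x,y.min(),y.max())
C=ray("wrist",(327.5,90),.032);print(C)
for uv,z in [((569,98),.026),((569,98),.022),((590,98),.023)]:
    p=ray("wrist",uv,z);d=(p-C)[:2];print(p,np.hypot(*d),np.degrees(np.arctan2(d[1],d[0])))
cv2.imwrite("pics/w2c.png",cv2.resize(im[40:150,500:620],None,fx=5,fy=5,interpolation=cv2.INTER_NEAREST))
```

```text
569 92 105
572 91 104
575 91 104
578 91 104
581 92 104
584 92 104
587 92 104
590 92 104
593 92 104
596 92 103
599 92 103
[ 0.52224246 -0.0749374   0.032     ]
[ 0.42335803 -0.10397809  0.026     ] 0.10306062885862914 -163.63337798511486
[ 0.42121582 -0.10508673  0.022     ] 0.1054294331083274 -163.38334498736083
[ 0.41271317 -0.10783386  0.023     ] 0.11436277299951686 -163.28267680004586
```

View pics/w2c.png

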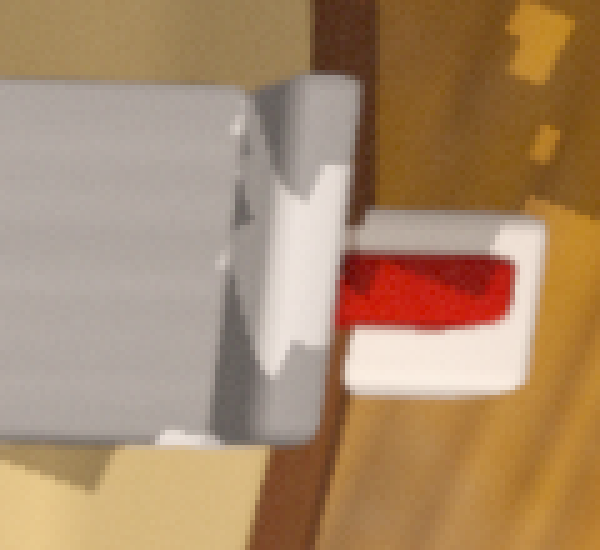

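Run:
```python
from h import *
C=np.array([.5226,-.0749])
for uv,z in [((572,55.5),.04),((563,128),.04),((567.5,91.7),.04),((581,131),.04)]:
    p=ray("wrist",uv,z);d=p[:2]-C;print(p,np.hypot(*d),np.degrees(np.arctan2(d[1],d[0])))
P=ray("wrist",(325,275),.07);print(P,np.degrees(np.arctan2(*(P[:2]-C)[::-1])))
```

```text
[ 0.43617267 -0.11490899  0.04      ] 0.09523865682959066 -155.15961040841
[ 0.42843381 -0.08883913  0.04      ] 0.09519228071881021 -171.57983074574577
[ 0.43241395 -0.1020726   0.04      ] 0.09419062579582643 -163.23271422948616
[ 0.42083549 -0.09010621  0.04      ] 0.10289433583922372 -171.5014293203016
[ 0.50396469 -0.01223044  0.07      ] 106.5602761218985
```

Bed centreline is at -163.4° and the pointer at -163.3°, so it's aligned. Now I'll release and lift.

```bash
python3 -m jog '[[[0,0,0],0,0.5],[[0,0,0],0,0.5],[[0,0,0],0,0.5],[[0,0,0],0,0.5],[[0,0,0],0,0],[[0,0,-0.12],0,0],[[0,0,-0.25],0,0],[[0,0,-0.25],0,0]]'
python3 chk.py wrist w3
python3 - <<'E'
from h import *
print(observe()["qpos"]);plan([(0.44,0.218,0.19,90)])
E
```

```text
time: 8.18
tool_pos: [0.4988, 0.0071, 0.3241]
tool_rot: [-3.134, -0.004, -1.274]
contact_force: [-0.3, -0.2, 0.2]
opening: 0.0813
grip_force: 0.0
[478 110  27   8 199] [491.1 113.7] [ 0.417  -0.1062  0.024 ] r 0.1106 ang -163.49
hub [([0.5229, -0.0755, 0.0274], 0.67), ([0.4203, -0.1108, 0.0191], 0.3)]
disc_line [([0.4265, -0.1064, 0.028], 0.57)]
index_mark [([0.4149, -0.1106, 0.019], 0.91)]
peg_a [([0.4963, 0.0102, 0.0689], 0.95)]
[-1.39661203e-01  3.82840217e-01  1.72273650e+00  1.03568436e-04
  1.03894349e+00  2.70506239e+00]
[-0.546, -0.017, -0.075] -0.906
```

Run:
```python
from h import *
plan([(0.498,0.14,0.165,90)])
```

```text
[-0.317, -0.098, -0.013] -0.906
```

```bash
python3 -m jog '[[[-0.317,-0.098,-0.013],-0.906,0],[[-0.317,-0.098,-0.013],-0.906,0],[[-0.317,-0.098,-0.013],-0.906,0],[[-0.317,-0.098,-0.013],-0.906,0],[[-0.317,-0.098,-0.013],-0.906,0],[[-0.317,-0.098,-0.013],-0.906,0],[[-0.317,-0.098,-0.013],-0.906,0],[[-0.317,-0.098,-0.013],-0.906,0],[[-0.317,-0.098,-0.013],-0.906,0]]'
python3 -m jog '[[[0,0,0],0,0],[[-0.317,-0.098,-0.013],0,0]]' >/dev/null; python3 -c "
from h import *
o=observe();print(o['tool_pos'],o['tool_rot'],o['qpos'])"
```

```text
time: 9.55
tool_pos: [0.4981, 0.1399, 0.324]
tool_rot: [-3.141, 0.003, 0.42]
contact_force: [-0.7, 1.2, 0.2]
opening: 0.0918
grip_force: 0.0
[0.43798385 0.13271602 0.32653858] [ 3.14155704e+00 -2.40285070e-04  4.08121483e-01] [1.26486001e-01 3.06191050e-01 1.81755515e+00 3.82766409e-05
 1.01760574e+00 1.28914074e+00]
```

Run:
```python
from h import *
plan([(0.498,0.14,0.165,90)])
```

```text
[0.145, 0.043, 0.006] -0.37
```

```bash
python3 -m jog '[[[0.145,0.043,0],-0.37,0],[[0.145,0.043,0],-0.37,0],[[0.145,0.043,0],-0.37,0],[[0.145,0.043,0],-0.37,0],[[0.145,0.043,0],-0.37,0],[[0.145,0.043,0],-0.37,0],[[0.145,0.043,0],-0.37,0],[[0.145,0.043,0],-0.37,0]]'
python3 - <<'E'
from h import *
im=snap("wrist","w4")
for n in ["rack","stone"]:
    print(n,[(np.round(d["position"],4).tolist(),round(d["confidence"],2)) for d in models.pinpoint(n,"wrist")[:3]])
h=cv2.cvtColor(im,cv2.COLOR_RGB2HSV)
red=(((h[...,0]<9)|(h[...,0]>174))&(h[...,1]>110)&(h[...,2]>60)).astype(np.uint8)
n,l,s,c=cv2.connectedComponentsWithStats(red)
for i in range(1,n):
    if s[i,4]>400:
        print(s[i],c[i],ray("wrist",c[i],.028))
        r=cv2.minAreaRect(np.argwhere(l==i)[:,::-1].astype(np.float32))
        for q in cv2.boxPoints(r): print(q,ray("wrist",q,.028)[:2])
E
```

```text
time: 10.8
tool_pos: [0.4962, 0.1404, 0.3276]
tool_rot: [-3.141, -0.0, 1.571]
contact_force: [0.0, -0.3, 0.4]
opening: 0.0918
grip_force: 0.0
rack []
stone [([0.4997, 0.2204, 0.0116], 0.64)]
[ 122  115   37  183 1669] [139.50748951 201.6327142 ] [0.36299305 0.1642968  0.028     ]
[121.2379  115.57003] [0.35630686 0.22386242]
[131.19121 114.06194] [0.36340567 0.22476113]
[158.75404 295.97665] [0.3696677  0.09191613]
[148.80074 297.48474] [0.36178025 0.09061084]
```

View pics/w4.png

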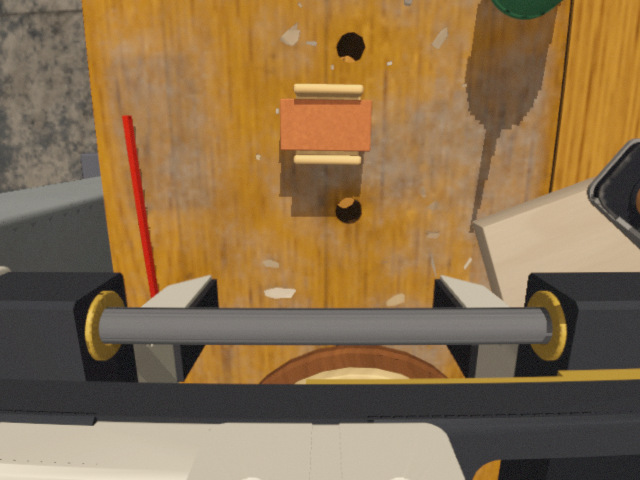

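The red stone top runs from (280,100) to (371,151), and the rack cheeks are just above and below it at (328,91) and (327,160).

Run:
```python
from h import *
for q in [(280,99.5),(371.5,100.5),(370.5,152),(280.5,150.5),(325.5,125.5)]: print(q,ray("wrist",q,.028)[:2])
for q in [(295,91),(363,91),(294,159),(361,160)]: print(q,ray("wrist",q,.034)[:2])
```

```text
(280, 99.5) [0.46579774 0.2334654 ]
(371.5, 100.5) [0.52730232 0.23299321]
(370.5, 152) [0.52755781 0.19896852]
(280.5, 150.5) [0.46540442 0.19981895]
(325.5, 125.5) [0.49641715 0.21655348]
(295, 91) [0.47638489 0.23821584]
(363, 91) [0.5209011  0.23835503]
(294, 159) [0.47510022 0.19431479]
(361, 160) [0.52057585 0.1937714 ]
```

Run:
```python
from h import *
plan([(0.4965,0.2163,0.08,90),(0.4965,0.2163,0.030,89.5)])
```

```text
[0.19, 0.001, 0.222] 0.001
[0.19, 0.001, 0.347] 0.004
```

```bash
python3 -m jog '[[[0.19,0.001,0.15],0.002,0],[[0.19,0.001,0.22],0.002,0],[[0.19,0.001,0.347],0.002,0],[[0.19,0.001,0.347],0.002,0],[[0.19,0.001,0.347],0.002,1],[[0.19,0.001,0.347],0.002,1],[[0.19,0.001,0.347],0.002,1],[[0.19,0.001,0.347],0.002,1],[[0.19,0.001,0.347],0.002,1],[[0.19,0.001,0.347],0.002,1]]' 15
python3 -m jog '[[[0,0,-0.04],0,1],[[0,0,-0.08],0,1],[[0,0,-0.12],0,1],[[0,0,-0.12],0,1]]'
python3 - <<'E'
from h import *
plan([(0.47,0.36,0.07,90),(0.47,0.36,0.0195,90)])
E
```

```text
time: 12.2
tool_pos: [0.4966, 0.2163, 0.1905]
tool_rot: [3.139, -0.0, 1.569]
contact_force: [-2.4, -0.8, 6.1]
opening: 0.0621
grip_force: 15.0
time: 12.7
tool_pos: [0.4967, 0.2166, 0.239]
tool_rot: [3.138, -0.001, 1.57]
contact_force: [0.6, 0.7, 0.4]
opening: 0.0617
grip_force: 15.0
[0.359, -0.067, 0.025] -0.0
[0.358, -0.068, 0.151] -0.0
```

```bash
python3 -m jog '[[[0.15,-0.03,0],0,1],[[0.3,-0.06,0],0,1],[[0.359,-0.067,0.02],0,1],[[0.359,-0.067,0.1],0,1],[[0.359,-0.067,0.135],0,1],[[0.359,-0.067,0.148],0,1],[[0.359,-0.067,0.148],0,1],[[0.359,-0.067,0.148],0,1]]'
python3 -m jog '[[[0,0,0],0,0],[[0,0,0],0,0],[[0,0,0],0,0],[[0,0,0],0,0],[[0,0,-0.1],0,0],[[-0.2,0,-0.25],0,0],[[-0.2,0,-0.25],0,0],[[-0.2,0,-0.25],0,0]]'
python3 - <<'E'
from h import *
im=snap("wrist","w5")
print([(np.round(d["position"],4).tolist(),round(d["confidence"],2)) for d in models.pinpoint("stone","wrist")[:3]])
h=cv2.cvtColor(im,cv2.COLOR_RGB2HSV)
red=(((h[...,0]<11)|(h[...,0]>174))&(h[...,1]>130)&(h[...,2]>90)).astype(np.uint8)
n,l,s,c=cv2.connectedComponentsWithStats(red)
for i in range(1,n):
    if s[i,4]>400:
        print(s[i],c[i],ray("wrist",c[i],.016))
        for q in cv2.boxPoints(cv2.minAreaRect(np.argwhere(l==i)[:,::-1].astype(np.float32))): print(q,ray("wrist",q,.016)[:2])
E
```

```text
time: 13.7
tool_pos: [0.47, 0.3597, 0.1785]
tool_rot: [3.141, -0.001, 1.569]
contact_force: [-0.1, -1.6, 1.1]
opening: 0.0619
grip_force: 15.0
time: 14.7
tool_pos: [0.4698, 0.2787, 0.2796]
tool_rot: [3.139, -0.001, 1.567]
contact_force: [0.0, 0.1, -0.0]
opening: 0.0919
grip_force: 0.0
[([0.4721, 0.3619, 0.0005], 0.71)]
```

View pics/w5.png

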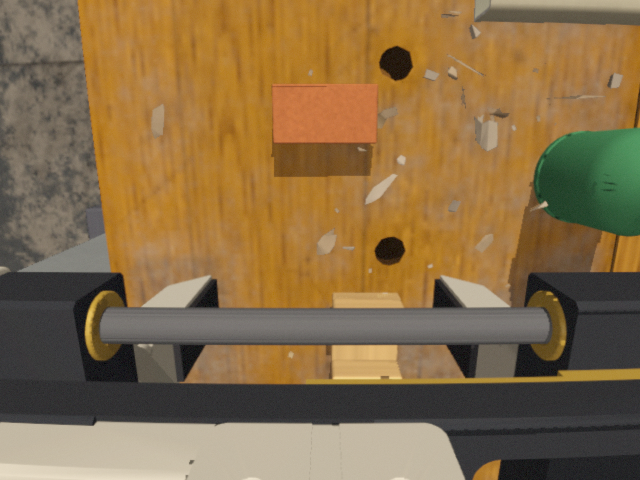

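The stone lies flat at about (0.47,0.36), with its red top from (273,85) to (377,142). I can only tilt it in the grip, so I'll grip its long sides lightly and press one end on the rack cheek to pivot it. Regrasp first.

Run:
```python
from h import *
a,b=ray("wrist",(273,85.5),.016),ray("wrist",(377.5,142.5),.016);c=ray("wrist",(325,114),.016);print(a,b,c)
plan([(0.470,0.360,0.1,0),(0.470,0.360,0.021,0)])
```

```text
[0.43943609 0.37746022 0.016     ] [0.50053001 0.34521172 0.016     ] [0.46938565 0.36148957 0.016     ]
[0.2, 0.001, 0.046] 0.499
[0.2, 0.001, 0.244] 0.499
```

```bash
python3 -m jog '[[[0.203,0.001,0.046],0.499,0],[[0.203,0.001,0.046],0.499,0],[[0.203,0.001,0.046],0.499,0],[[0.203,0.001,0.046],0.499,0],[[0.203,0.001,0.046],0.499,0],[[0.203,0.001,0.046],0.499,0],[[0.203,0.001,0.046],0.499,0],[[0.203,0.001,0.046],0.499,0],[[0.203,0.001,0.046],0.499,0],[[0.203,0.001,0.14],0.499,0],[[0.203,0.001,0.242],0.499,0],[[0.203,0.001,0.242],0.499,0]]' 6
python3 -m jog '[[[0,0,0],0,1],[[0,0,0],0,1],[[0,0,0],0,1],[[0,0,0],0,1],[[0,0,0],0,1],[[0,0,0],0,1],[[0,0,0],0,1],[[0,0,0],0,1],[[0,0,-0.05],0,1],[[0,0,-0.15],0,1],[[0,0,-0.15],0,1]]' 6
python3 - <<'E'
from h import *
print(observe()["qpos"]);plan([(0.543,0.1945,0.0725,0),(0.543,0.1945,0.0575,0),(0.543,0.1945,0.0545,0)])
E
```

```text
time: 16.3
tool_pos: [0.4698, 0.3624, 0.1793]
tool_rot: [3.141, 0.001, 0.003]
contact_force: [0.0, 0.6, -0.5]
opening: 0.0919
grip_force: 0.0
time: 17.68
tool_pos: [0.4708, 0.3618, 0.2442]
tool_rot: [-3.138, -0.005, 0.002]
contact_force: [-0.6, 0.3, -0.0]
opening: 0.0339
grip_force: 6.0
[5.26074990e-01 6.27452595e-01 1.52850667e+00 1.00457128e-04
 9.79295627e-01 2.09477277e+00]
[0.179, 0.419, 0.031] 0.001
[0.179, 0.419, 0.068] 0.001
[0.179, 0.419, 0.076] 0.001
```

```bash
python3 - <<'E'
from h import *
print(cams.camera_model("wrist")["pose"],observe()["tool_pos"])
E
python3 -m jog '[[[0,0.14,0],0,1],[[0,0.28,0],0,1],[[0,0.36,0],0,1],[[0.09,0.419,0.02],0,1],[[0.179,0.419,0.031],0,1],[[0.179,0.419,0.06],0,1],[[0.179,0.419,0.06],0,1]]'
python3 - <<'E'
from h import *
plan([(0.543,0.1945,0.054,0),(0.543,0.1945,0.0505,0)])
E
```

```text
[[ 0.00223403 -0.97082717 -0.23976992  0.53675471]
 [-0.99999371 -0.0028293   0.00213849  0.36230075]
 [-0.00275448  0.23976364 -0.97082738  0.22503804]
 [ 0.          0.          0.          1.        ]] [0.47084097 0.36175613 0.24417384]
time: 18.55
tool_pos: [0.5407, 0.1937, 0.2153]
tool_rot: [3.141, 0.004, 0.002]
contact_force: [-0.5, 1.1, 0.2]
opening: 0.034
grip_force: 6.0
[0.006, -0.002, 0.005] 0.001
[0.006, -0.002, 0.014] 0.001
```

```bash
python3 -m jog '[[[0.003,0,0],0,1],[[0.003,0,0.004],0,1],[[0.003,0,0.007],0,1],[[0.003,0,0.01],0,1],[[0.003,0,0.013],0,1],[[0.003,0,0.016],0,1]]'
python3 - <<'E'
from h import *
im=snap("side","s1")
c=pix("side",(.543,.1945,.05)).astype(int);print(c)
k=im[c[1]-40:c[1]+40,c[0]-50:c[0]+50]
cv2.imwrite("pics/s1c.png",cv2.cvtColor(cv2.resize(k,None,fx=7,fy=7,interpolation=cv2.INTER_CUBIC),cv2.COLOR_RGB2BGR))
E
```

```text
time: 19.3
tool_pos: [0.5434, 0.1939, 0.2111]
tool_rot: [-3.141, -0.001, 0.002]
contact_force: [1.3, 0.5, 1.5]
opening: 0.0338
grip_force: 6.0
[312 217]
```

View pics/s1c.png

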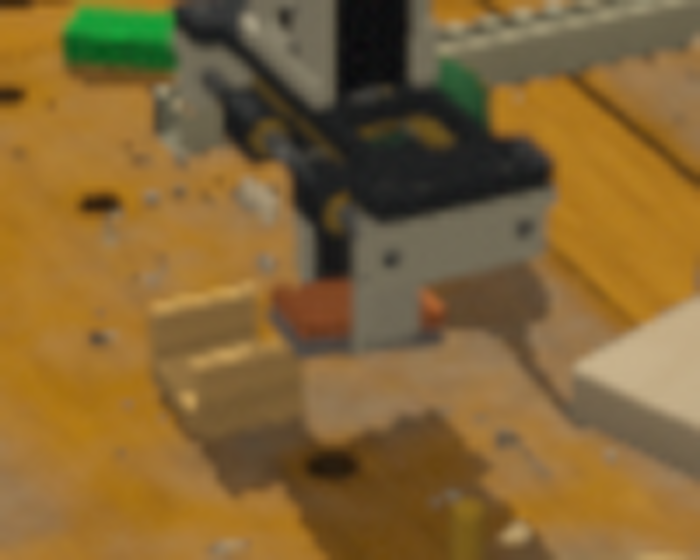

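The stone's near end overlaps the cheek's far end and contact has begun (1.5 N). I'll press further.

```bash
python3 -m jog '[[[0,0,0],0,1],[[0,0,0.003],0,1],[[0,0,0.005],0,1],[[0,0,0.005],0,1],[[0,0,0.005],0,1]]'
python3 - <<'E'
from h import *
im=snap("side","s2")
c=np.array([312,217])
k=im[c[1]-40:c[1]+40,c[0]-50:c[0]+50]
cv2.imwrite("pics/s2c.png",cv2.cvtColor(cv2.resize(k,None,fx=7,fy=7,interpolation=cv2.INTER_CUBIC),cv2.COLOR_RGB2BGR))
E
```

```text
time: 19.98
tool_pos: [0.5432, 0.1937, 0.2088]
tool_rot: [-3.142, -0.0, 0.002]
contact_force: [2.2, -0.2, 1.3]
opening: 0.0343
grip_force: 6.0
```

View pics/s2c.png

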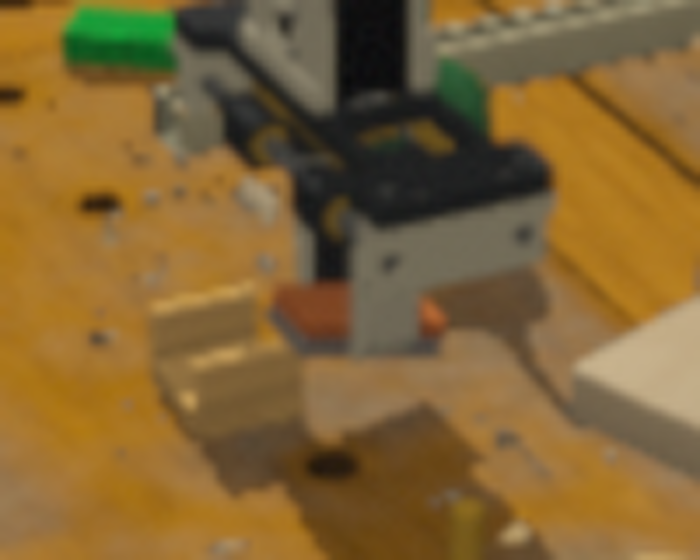

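```bash
python3 -m jog '[[[0,0,0.002],0,1],[[0,0,0.002],0,1],[[0,0,-0.1],0,1],[[0,0,-0.2],0,1],[[0,0,-0.2],0,1]]'
python3 - <<'E'
from h import *
plan([(0.4588,-0.094,0.13,16.7)])
im=cams.read_camera("side")
# edge slope of stone's lower edge, free of the rack
c=pix("side",(.543,.1945,.11)).astype(int);k=im[c[1]-30:c[1]+40,c[0]-50:c[0]+50]
h=cv2.cvtColor(k,cv2.COLOR_RGB2HSV);m=(((h[...,0]<9)|(h[...,0]>175))&(h[...,1]>120)&(h[...,2]>100))
y,x=np.where(m);print(c,len(x),x.min(),x.max())
for i in range(x.min(),x.max()+1): 
    q=y[x==i]
    if len(q):print(i+c[0]-50,q.min()+c[1]-30,q.max()+c[1]-30)
E
```

```text
time: 20.65
tool_pos: [0.5433, 0.1939, 0.2912]
tool_rot: [-3.141, -0.003, 0.002]
contact_force: [-0.4, 0.2, -1.3]
opening: 0.0341
grip_force: 6.0
[-0.213, 0.719, 0.004] -0.092Traceback (most recent call last):
  File "<stdin>", line 7, in <module>
    return umr_minimum(a, axis, None, out, keepdims, initial, where)
ValueError: zero-size array to reduction operation minimum which has no identity
```

```bash
python3 -m jog '[[[-0.03,0.12,0],-0.03,1],[[-0.08,0.27,0],-0.06,1],[[-0.12,0.42,0],-0.092,1],[[-0.17,0.57,0],-0.092,1],[[-0.213,0.719,0.003],-0.092,1],[[-0.213,0.719,0.003],-0.092,1],[[-0.213,0.719,0.003],-0.092,1]]'
cat > tilt.py <<'E'
from h import *
o=observe();M=Rt();g=np.array(o["tool_pos"])+M[:,2]*robot.grip_depth
im=cams.read_camera("side");np.save("side.npy",im)
h=cv2.cvtColor(im,cv2.COLOR_RGB2HSV);c=pix("side",g-[0,0,.012]).astype(int)
x0,y0=c[0]-35,c[1]-25;k=h[y0:y0+50,x0:x0+70]
m=((k[...,0]<=11)|(k[...,0]>174))&(k[...,1]>120)
n,l,s,cc=cv2.connectedComponentsWithStats(m.astype(np.uint8));print([(s[i][:4]+[x0,y0,0,0],s[i][4]) for i in range(1,n) if s[i][4]>15])
for th in (-.1,0,.1,.2,.3):
    u=M[:,0]*np.cos(th)+M[:,2]*np.sin(th);w=-M[:,2]*np.cos(th)+M[:,0]*np.sin(th)
    cen=g+M[:,2]*.0123
    print(th,[pix("side",cen+a*u+b*M[:,1]+t*w).round(1).tolist() for a,b,t in((-.031,.017,.008),(-.031,-.017,.008),(.031,.017,.008),(.031,-.017,.008),(.031,.017,0))])
E
python3 tilt.py
python3 - <<'E'
import numpy as np
from h import *
plan([(0.4588,-0.094,0.066,16.7)])
E
```

```text
time: 21.58
tool_pos: [0.458, -0.0938, 0.2864]
tool_rot: [-3.139, 0.002, 0.29]
contact_force: [0.1, 0.3, -0.2]
opening: 0.0339
grip_force: 6.0
[(array([320, 252,  16,  12]), np.int32(125))]
-0.1 [[328.0, 264.4], [317.2, 257.8], [348.7, 251.4], [337.8, 245.2], [348.8, 254.3]]
0 [[328.3, 263.0], [317.5, 256.4], [349.0, 252.4], [338.1, 246.2], [348.8, 255.5]]
0.1 [[328.6, 261.7], [317.8, 255.1], [349.1, 253.5], [338.3, 247.3], [348.7, 256.7]]
0.2 [[329.1, 260.3], [318.2, 253.7], [349.2, 254.7], [338.3, 248.5], [348.5, 257.9]]
0.3 [[329.6, 258.9], [318.8, 252.4], [349.1, 255.9], [338.3, 249.7], [348.2, 259.2]]
[0.001, 0.003, 0.153] 0.0
```

Red in the side image spans rows 252–263, which fits a tilt of about 0.2 rad with the hub end down. I'll lower to near the bed, then feel for contact.

```bash
python3 -m jog '[[[0.001,0.001,0.07],0,1],[[0.001,0.001,0.14],0,1],[[0.001,0.001,0.153],0,1],[[0.001,0.001,0.153],0,1],[[0.001,0.001,0.153],0,1]]'
python3 -m jog '[[[0,0,0.004],0,1],[[0,0,0.006],0,1],[[0,0,0.006],0,1]]'
```

```text
time: 22.25
tool_pos: [0.4595, -0.094, 0.2272]
tool_rot: [3.141, -0.001, 0.292]
contact_force: [0.6, 0.1, -0.1]
opening: 0.0338
grip_force: 6.0
time: 22.62
tool_pos: [0.459, -0.0943, 0.2241]
tool_rot: [3.142, -0.0, 0.291]
contact_force: [0.3, 0.0, -0.5]
opening: 0.034
grip_force: 6.0
```

```bash
python3 -m jog '[[[0,0,0.003],0,1],[[0,0,0.003],0,1],[[0,0,0.003],0,1]]'
python3 -m jog '[[[0,0,0.003],0,1],[[0,0,0.003],0,1],[[0,0,0.003],0,1]]'
```

```text
time: 23.0
tool_pos: [0.459, -0.0943, 0.2227]
tool_rot: [-3.141, 0.0, 0.291]
contact_force: [0.6, 0.6, -0.5]
opening: 0.0341
grip_force: 6.0
time: 23.38
tool_pos: [0.459, -0.0943, 0.2216]
tool_rot: [-3.142, -0.0, 0.291]
contact_force: [-0.3, -0.3, 1.2]
opening: 0.0336
grip_force: 6.0
```

```bash
python3 -m jog '[[[0,0,0.002],0,1],[[0,0,0.002],0,1]]'
python3 -m jog '[[[0,0,0.002],0,1],[[0,0,0.002],0,1]]'; python3 tilt.py | head -1
```

```text
time: 23.62
tool_pos: [0.459, -0.0943, 0.2207]
tool_rot: [-3.142, 0.0, 0.291]
contact_force: [-1.3, -0.5, 1.4]
opening: 0.0343
grip_force: 6.0
time: 23.88
tool_pos: [0.459, -0.0943, 0.2199]
tool_rot: [-3.142, -0.0, 0.291]
contact_force: [-1.6, 0.3, 2.1]
opening: 0.0342
grip_force: 6.0
[(array([320, 276,  16,  14]), np.int32(134)), (array([314, 296,  10,   9]), np.int32(48))]
```

```bash
python3 -m jog '[[[0.004,0,-0.001],0,1],[[0.01,0,-0.001],0,1],[[0.015,0,-0.001],0,1],[[0.02,0,-0.001],0,1],[[0.02,0,-0.001],0,1]]'
python3 -m jog '[[[0.003,0,0],0,1],[[0.006,0,0],0,1],[[0.006,0,0],0,1]]'; python3 tilt.py
```

```text
time: 24.55
tool_pos: [0.4668, -0.0919, 0.2203]
tool_rot: [-3.142, -0.0, 0.291]
contact_force: [0.4, -0.2, -0.8]
opening: 0.0338
grip_force: 6.0
time: 24.92
tool_pos: [0.4691, -0.0913, 0.2203]
tool_rot: [-3.142, -0.0, 0.291]
contact_force: [0.0, 0.1, -0.2]
opening: 0.0342
grip_force: 6.0
[(array([324, 274,  15,  14]), np.int32(120)), (array([314, 296,  10,   9]), np.int32(47))]
-0.1 [[331.9, 287.4], [321.4, 280.7], [351.7, 274.2], [341.2, 267.9], [351.8, 277.0]]
0 [[332.1, 286.2], [321.6, 279.4], [352.0, 275.2], [341.4, 268.8], [351.8, 278.0]]
0.1 [[332.5, 284.9], [322.0, 278.2], [352.1, 276.2], [341.6, 269.8], [351.7, 279.2]]
0.2 [[332.9, 283.6], [322.4, 276.9], [352.2, 277.3], [341.7, 270.9], [351.5, 280.3]]
0.3 [[333.4, 282.2], [322.9, 275.6], [352.1, 278.4], [341.6, 272.0], [351.3, 281.5]]
```

```bash
python3 -m jog '[[[0.002,0,0.003],0,1],[[0.002,0,0.006],0,1],[[0.002,0,0.009],0,1],[[0.002,0,0.009],0,1]]'
python3 -m jog '[[[0,0,0.002],0,1],[[0,0,0.004],0,1],[[0,0,0.006],0,1],[[0,0,0.006],0,1]]'; python3 tilt.py |head -1
```

```text
time: 25.48
tool_pos: [0.4697, -0.0911, 0.2166]
tool_rot: [-3.141, 0.0, 0.291]
contact_force: [-0.1, 0.0, 1.2]
opening: 0.034
grip_force: 6.0
time: 25.98
tool_pos: [0.4698, -0.091, 0.2142]
tool_rot: [-3.141, -0.0, 0.291]
contact_force: [-1.1, -0.4, 0.9]
opening: 0.0339
grip_force: 6.0
[(array([324, 275,  15,  17]), np.int32(139)), (array([314, 296,  10,   9]), np.int32(47))]
```

```bash
python3 -m jog '[[[0,0,0.002],0,1],[[0,0,0.002],0,1],[[0,0,0.002],0,0.4],[[0,0,0.002],0,0.4],[[0,0,0.002],0,0.4],[[0,0,0.002],0,0.4],[[0,0,-0.08],0,0.4],[[0,0,-0.2],0,0.4],[[-0.2,0,-0.3],0,0.4],[[-0.2,0,-0.3],0,0.4],[[-0.2,0,-0.3],0,0.4]]'
python3 chk.py wrist w6
python3 - <<'E'
from h import *
im=cv2.imread("pics/w6.png")
b=pix("wrist",(.4703,-.0906,.05));print(b)
x,y=b.astype(int);x0=max(0,x-80);y0=max(0,y-70);print(x0,y0)
cv2.imwrite("pics/w6c.png",cv2.resize(im[y0:y0+140,x0:x0+160],None,fx=4,fy=4,interpolation=cv2.INTER_CUBIC))
print([(np.round(d["position"],4).tolist(),round(d["confidence"],2)) for d in models.pinpoint("stone","wrist")[:3]])
E
```

```text
time: 27.4
tool_pos: [0.3923, -0.1143, 0.3353]
tool_rot: [3.14, -0.002, 0.289]
contact_force: [-0.2, -0.5, 0.7]
opening: 0.0554
grip_force: 0.0
[322 178   7   6  35] [325.3 180.6] [ 0.4299 -0.1034  0.024 ] r 0.0974 ang -162.91
[323 189   6  21 122] [325.5 199.2] [ 0.4169 -0.1075  0.024 ] r 0.111 ang -162.88
hub [([0.5229, -0.0766, 0.0275], 0.69), ([0.4265, -0.1025, 0.0277], 0.32)]
disc_line [([0.4246, -0.1047, 0.0271], 0.8)]
index_mark [([0.4185, -0.1107, 0.0209], 0.79)]
peg_a [([0.498, 0.0111, 0.0679], 0.9), ([0.5477, -0.1585, 0.0734], 0.77)]
[325.40468463 118.28532028]
245 48
[([0.4751, -0.0894, 0.0357], 0.88), ([0.5466, -0.1602, 0.0729], 0.35)]
```

View pics/w6c.png

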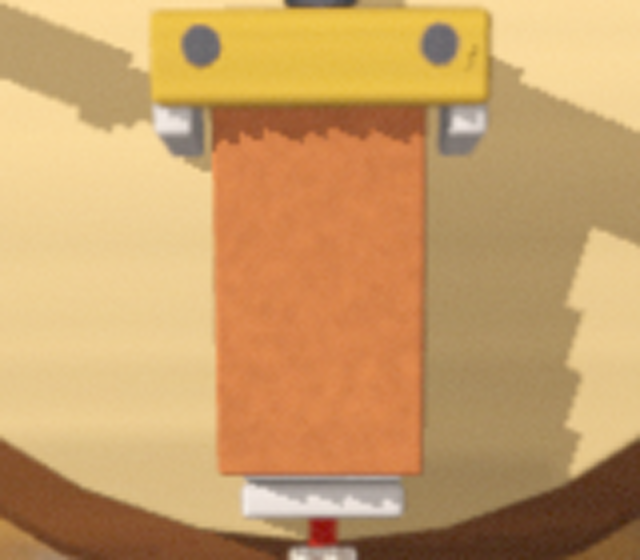

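The stone is under the lip and the line (325.3) stands at the pointer (325.5). I'll check whether the rim end is down behind the ridge.

```bash
python3 - <<'E'
from h import *
C=np.array([.523,-.0748]);u=np.array([-np.cos(np.radians(16.9)),-np.sin(np.radians(16.9))])
for uv,z in [((299.9,166),.05),((350.2,166),.05),((299.9,166),.055),((326,168),.04),((326,176.5),.04),((326,73.5),.058),((298.5,84),.05),((351.2,84),.05)]:
    p=ray("wrist",uv,z)[:2]-C;print(uv,z,"radial",round(p@u,4),"lat",round(u[0]*p[1]-u[1]*p[0],4))
E
python3 tilt.py >/dev/null
python3 - <<'E'
from h import *
im=np.load("side.npy");h=cv2.cvtColor(im,cv2.COLOR_RGB2HSV)
m=((h[...,0]<=11)|(h[...,0]>174))&(h[...,1]>120);k=m[265:300,310:360]
for y in range(35): print(265+y,''.join('#' if v else '.' for v in k[y]))
M=R.from_euler("xyz",[np.pi,0,np.radians(16.8)]).as_matrix();u=M[:,0];v=M[:,1]
for th in(0,.05,.1):
  U=u*np.cos(th)-np.array([0,0,1])*np.sin(th);W=np.array([0,0,1])*np.cos(th)+u*np.sin(th);c=np.array([.4703,-.0906,.034])+.031*(u-U)
  print(th,[pix("side",c+a*U+b*v+t*W).round(1).tolist() for a,b,t in((-.031,.017,.016),(-.031,-.017,.016),(-.031,.017,.008),(-.031,.017,0),(.02,.017,.016))])
E
```

```text
(299.9, 166) 0.05 radial 0.0852 lat -0.0171
(350.2, 166) 0.05 radial 0.0853 lat 0.0159
(299.9, 166) 0.055 radial 0.0849 lat -0.0168
(326, 168) 0.04 radial 0.0872 lat 0.0
(326, 176.5) 0.04 radial 0.093 lat 0.0
(326, 73.5) 0.058 radial 0.0293 lat 0.0002
(298.5, 84) 0.05 radial 0.0342 lat -0.0171
(351.2, 84) 0.05 radial 0.0343 lat 0.016
265 ..................................................
266 ..................................................
267 ..................................................
268 ..................................................
269 ..................................................
270 ..................................................
271 ..................................................
272 ..................................................
273 ..............................#...................
274 ............................#.....................
275 ..................................................
276 ..................................#...............
277 ..................................................
278 .............................................
[... 714 characters left out ...]
......
292 ..................................................
293 ..................................................
294 ..................................................
295 ..................................................
296 ............##....................................
297 ............##....................................
298 ............##....................................
299 .......######.....................................
0 [[332.5, 288.4], [322.0, 281.6], [332.4, 291.3], [332.3, 294.1], [348.8, 279.2]]
0.05 [[332.8, 287.1], [322.3, 280.4], [332.6, 290.1], [332.4, 293.0], [349.0, 278.9]]
0.1 [[333.1, 285.8], [322.6, 279.1], [332.8, 288.8], [332.5, 291.9], [349.3, 278.6]]
```

```bash
python3 -c "
from h import *
print(observe()['time'],robot.hand_in())"
```

```text
the job is handed in; nothing more can be done
27.75 None
```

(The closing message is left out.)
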